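Index the mould carousel and load the tapered mould

ROBOT

A 6-joint arm with a two-finger parallel gripper is mounted at the origin on the work surface. World frame = base frame: x ahead of the robot, y to its left, z up, the work surface at z = 0. Lengths are in mm, angles in rad, forces in N, time in s.
With the tool pointing down it reaches from about 275 to 1000 mm from the base axis. Payload 8.4 kg.
Tool frame: the origin (TCP) lies at the very end of the fingers, on their centre line; the grasp point (between the pads) lies 19 mm behind it; z points along the fingers, y is the direction in which the jaws open and shut (so a half turn about z gives the same grasp; the last joint's range is limited). The gripper opens to 85 mm and grips with 20 to 120 N. Pads are 22 mm wide; open, the fingers measure 114 mm over their backs; the gripper's body (76 mm by 85 mm) begins 54 mm behind the grasp point. The pads swing forward as they close: fully open they stand 13 mm farther back than shut.
Start: joints at [1.307, 0.353, 1.633, -0, 1.155, -0.002], TCP at [161.761, 603.706, 199.681] pointing down, gripper open.
Joint ranges: [-2.63, 2.63], [-0.92, 2.1], [0.06, 2.66], [-1.3, 4.44], [0, 2.69], [-3.02, 3.02]. Speed limits (rad/s): [2.22, 2.22, 2.79, 3.14, 3.14, 3.14].

INTERFACE

Orientations are given as [roll, pitch, yaw] about the fixed x, y, z axes, in that order (R = Rz(yaw) Ry(pitch) Rx(roll)).
In Python, from rig import r gives the robot as it stands.
- The arm moves only by the tool move_arm, never from a script. Its argument "increments" is a list of rows, each an object of numbers: "tx", "ty", "tz": the shift along the tool's x, y, z in cm; "rx", "ry", "rz": the turn, a rotation vector about the tool's x, y, z in degrees; "gripper": the gripper's target within -1 to 1 (fully open at 1, half-way at 0, shut at -1). A call has 1 to 12 rows; each row shifts and turns the commanded pose from where the row before left it, along the tool's axes as they then stand; what a row does not reach is not made up. A row lasts 1/10 s, in which the tool goes at most 50 mm and 8.59 degrees, less where a joint would pass 70% of its speed; a pose out of reach is approached as far as the arm can. A call is refused whole if a number of a shift passes 5 or a number of a turn 8.59, either way. A call with a gripper value outside its range is refused whole. The fingers move at their own pace and stop on an object; "squeeze" is the grip in N (left out, the last holds). Time passes only in rows, so rows that do not move let the fingers close. It gives the time, the measured TCP pose, the force and the opening at its end, in the units of the state.
- r.sense(): the state, without advancing time (a new reading comes with each control period).
- r.grab_frame(name): name is "scene" or "top"; returns (picture, depth): 384x512x3 uint8, red, green, blue; 384x512 float32, mm along the optical axis (not along the pixel's ray), 0 where there is no reading.
- r.camera_model(name): a dict with "fx", "fy", "cx", "cy" (pixels), "R" (3x3) and "t" (3): a world point X has camera coordinates R X + t. Camera axes: x right, y down, z forward; pixel columns grow to the right and rows downward; lengths in mm; the calibration is good to about 2 mm. A picture is of the moment at which its call begins. camera_model takes no time and is no camera call.
- r.sign_off(): hands the job in, once; it reports no verdict.
Trained networks look in the newest picture that a camera, given by its name, has taken for a name from the list of things; names that differ only in an ending like _2 or _b are one class to them, and where a whole thing is asked for, a point or a joint stands for the part that bears it (a point fixed in the world has none). Each returns a list of dicts, best first, with "confidence" (0 to 1); they miss things now and then, are a little off and sometimes report something else, mostly with a low value. They report only what shows in the picture. A call takes as long as a camera call. They do not tell look-alikes from the thing itself.
- r.cut_out(query, camera): "mask" (384x512 bool, what is visible of it) and "bbox" ([left, top, right, bottom] in pixels, round what is visible of it).
- r.place_of(query, camera): "location" ([row, column] in pixels: a listed point, or the origin of a listed thing).
The state is a dict: "clock": time; "qpos": joint angles; "qvel": joint speeds; "joint_efforts": joint torques, N m; "eef_pos": TCP position; "tcp_rot": TCP orientation; "contact_force": force on the tool from outside, world axes, zero at the start; "wrist_torque": the same for the moment, N m; "opening": opening from 0.0 (shut) to 1.0 (fully open).
Only numpy, scipy, OpenCV 4.12 (cv2) and the standard library are available. Lean on these libraries where they do the work, as an engineer would, in place of code of your own. Each camera call takes 0.05 s, during which the arm holds its last target. There are 200 camera calls.

TASK

Work the ratchet lever of the mould carousel back and forth until the one empty holder stands at the pointer; do not push the turntable round by hand. Then take the tapered mould with the collar from the clay slab and lower it upright into that empty holder until its collar lies flat on the holder's rim, and let go, with the lever back at rest. Leave the straight mould, the jar and the paddle as they are.

Things in the scene. Friction and masses are not known exactly. Their poses are not given: they have to be found in the camera images.
- fixture: Carousel machine, fixed; place and heading vary. Grey base plate 270 x 270 x 20 mm; origin on the table under the turning axis. An arrow pointer on a post (87 mm high, tip 142 mm from the axis) is on its own -x side. Turntable 244 mm across (teeth to 280), top 64 mm up; four steel holders 55 mm high, 90 mm from the axis, a quarter turn apart: three hold fixed moulds (tops 171 mm up), one is empty.
- carousel (a joint): Turntable angle, rad, counter-clockwise from above positive; 0 or a whole turn: empty holder at the pointer. Starts at -1.9 to -0.65. Friction 0.5 N m; a pawl stops it turning back. A full lever stroke takes it on to the next tooth position; these are 0.524 apart and 0 is one (the first step may be shorter). No stop at 0: a stroke too many carries it 0.524 past. Worked calmly it won't coast.
- lever (a joint): Ratchet lever angle, rad: 0 at rest, 0.663 at the stop. Turns about the turntable's axis; pushed counter-clockwise (from above) its pawl drives the turntable, after some free travel. A light spring returns it to 0 when let go; it must come back below 0.1 to catch the next tooth. Takes 4 to 8 N at the handle. If a stroke ends short of the stop, the turntable falls short by the same angle.
- handle (a point): Top centre of the lever's upright round wooden handle: 24 mm in diameter, 40 to 150 mm above the table, 200 mm from the turning axis. At rest it lies at -105 degrees from the fixture's own +x axis.
- pocket (a point): Centre of the mouth of the empty holder, level with its rim, 119 mm above the table; moves with the turntable. The holder is an open steel cone 55 mm deep: inner diameter 61 mm at the rim, 43 mm at the bottom, rim 75 mm across outside.
- station (a point): Fixed point, 119 mm above the table and 90 mm from the axis in front of the pointer: where the centre of the empty holder's mouth has to be.
- mould: Tapered mould: dark steel cup, 104 mm high, 0.4 to 0.7 kg, loose, upright. Origin at the centre of its foot, z up. From a 40 mm foot it widens to 58 mm at 52 mm height, then a collar 74 mm across, 6 mm thick, then a straight round neck 56 mm in diameter from 58 to 104 mm (grip here; wall 6 mm). It stands on one half of the slab, the straight mould on the other; which is which varies.
- mould_flange (a point): Centre of the underside of the tapered mould's collar, 52 mm above its foot; it lies on the holder's rim when fully in.
- plain_mould: A straight round dark steel mould without collar, 66 mm in diameter, 95 mm high, loose, beside the tapered one on the slab; origin at the centre of its foot. Not to be moved.
- slab: Fixed fire-clay slab 280 x 120 x 20 mm, origin at the centre of its underside, long side along its x; the two moulds stand on it about 75 mm either side of its centre.
- jar: Closed brown pottery jar, 90 mm in diameter, 120 mm high, origin at the centre of its foot. Not to be moved.
- paddle: Wooden paddle lying on the table, 250 mm long along its own y, 75 mm wide blade, 18 mm thick; origin about its middle, underside. Not to be moved.
Not all that is in view belongs to the job. Leave any purple look-alike of the mould alone.

How it is judged:
By the outcome, as a careful person would: the job done as asked, in the order asked, and still so for the second after the job is handed in, with the robot touching nothing.
It also fails if it takes over 72 s, if anything falls off the work surface, if the arm or the gripper's body presses on something with over 40 N, if the wrist force passes 120 N, or if a joint passes its speed limit or range.

## Working session

There is one attempt and no reset: what is moved stays moved. The work goes in short steps, Python scripts to look and compute and a tool call to move; the robot and the scene stay as the last step left them, time stands still between calls to the robot, and variables do not carry over. Pictures are saved under pics/ and viewed, about 8 in all and at most 12, crops included, and the job is handed in when it is done.

Besides the shell and the picture viewer there is one more tool, called by a JSON object that holds its "api" and its "payload", one argument or row to a line. move_arm: Moves the arm, as the interface text tells. Its arguments: {"type":"object","properties":{"increments":{"type":"array","items":{"type":"object","properties":{"tx":{"type":"number"},"ty":{"type":"number"},"tz":{"type":"number"},"rx":{"type":"number"},"ry":{"type":"number"},"rz":{"type":"number"},"gripper":{"type":"number"}}}},"squeeze":{"type":"number"}},"required":["increments"]}

```bash
mkdir -p pics; ls
cat > h.py <<'E'
from rig import r
import numpy as np, cv2
def save(cam,fn):
    p,d=r.grab_frame(cam); cv2.imwrite('pics/'+fn,p[:,:,::-1]); return p,d
def ray(cam,row,col):
    m=r.camera_model(cam);R=np.array(m['R']);t=np.array(m['t'])
    return -R.T@t, R.T@np.array([(col-m['cx'])/m['fx'],(row-m['cy'])/m['fy'],1.])
def atz(cam,row,col,z):
    c,d=ray(cam,row,col); return c+d*(z-c[2])/d[2]
def cloud(cam,d):
    m=r.camera_model(cam);R=np.array(m['R']);t=np.array(m['t'])
    v,u=np.mgrid[:384,:512]
    P=np.stack([(u-m['cx'])/m['fx']*d,(v-m['cy'])/m['fy']*d,d],-1)
    return (P-t)@R
def proj(cam,X):
    m=r.camera_model(cam);c=np.array(m['R'])@X+np.array(m['t'])
    return c[1]/c[2]*m['fy']+m['cy'],c[0]/c[2]*m['fx']+m['cx']
E
python3 - <<'E'
from h import *
a,_=save('scene','s0.png'); b,_=save('top','t0.png')
Z=dict(fixture=0,handle=150,pocket=119,station=119,mould=20,mould_flange=72,plain_mould=20,slab=0,jar=0,paddle=0)
for c in('top','scene'):
    for q in Z:
        for o in r.place_of(q,c)[:3]:
            print(c,q,np.round(o['location']),round(o['confidence'],2),np.round(atz(c,*o['location'],Z[q])))
print(r.sense())
for c in('top','scene'):print(ray(c,192,256))
cv2.imwrite('pics/both0.png',cv2.resize(np.vstack([a,b])[:,:,::-1],None,fx=.78,fy=.78))
E
```

```text
pics
top fixture [184. 228.] 0.69 [582. 109.   0.]
top pocket [180. 193.] 0.79 [565. 202. 119.]
top station [204. 218.] 0.62 [496. 127. 119.]
top mould [233. 357.] 0.72 [ 429. -304.   20.]
top mould [278. 338.] 0.66 [ 291. -242.   20.]
top mould [277. 375.] 0.62 [ 295. -354.   20.]
top mould_flange [234. 360.] 0.85 [ 423. -296.   72.]
top mould_flange [280. 344.] 0.78 [ 288. -247.   72.]
top mould_flange [281. 383.] 0.77 [ 286. -359.   72.]
top plain_mould [184. 350.] 0.96 [ 586. -289.   20.]
top plain_mould [135. 323.] 0.46 [ 751. -203.   20.]
top slab [208. 353.] 0.68 [ 511. -301.    0.]
top jar [181. 128.] 0.67 [583. 434.   0.]
top paddle [133. 324.] 0.91 [ 767. -209.    0.]
scene fixture [235. 252.] 0.63 [560. 104.   0.]
scene fixture [205. 154.] 0.4 [ 770. -190.    0.]
scene fixture [153. 203.] 0.2 [ 505. -299.    0.]
scene handle [162. 241.] 0.56 [481. -71. 150.]
scene pocket [241. 267.] 0.81 [577. 201. 119.]
scene station [215. 275.] 0.79 [504. 143. 119.]
scene mould [141. 252.] 0.87 [ 320. -230.   20.]
scene mould [139. 217.] 0.79 [ 429. -314.   20.]
scene mould [122. 239.] 0
[... 564 characters left out ...]
9628,  0.0001752 , -0.00030762,  0.00153458,
       -0.00012907]), 'joint_efforts': array([-8.93935539e-04, -6.05178237e+01, -3.42441487e+01, -1.81560495e-04,
        1.25426875e-03,  3.33894917e-06]), 'eef_pos': array([161.74597875, 603.70366181, 199.66005412]), 'tcp_rot': array([-3.14157019e+00, -7.86623012e-06,  2.87979686e+00]), 'contact_force': array([-0.53753551, -0.10549292,  1.25366541]), 'wrist_torque': array([-0.01061203,  0.02314679, -0.02096183]), 'opening': 1.0012567902046945}
(array([ 325.38028777,   34.12548328, 1133.74621333]), array([ 0.2000317 , -0.01604886, -0.97972577]))
(array([ 921.05602798,  587.21029724, 1060.07918177]), array([-0.36020038, -0.46983522, -0.80593625]))
```

View pics/t0.png

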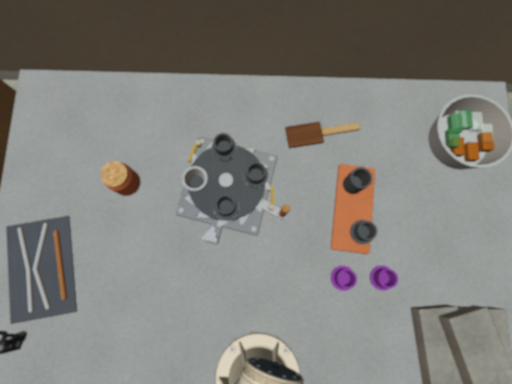

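View pics/s0.png

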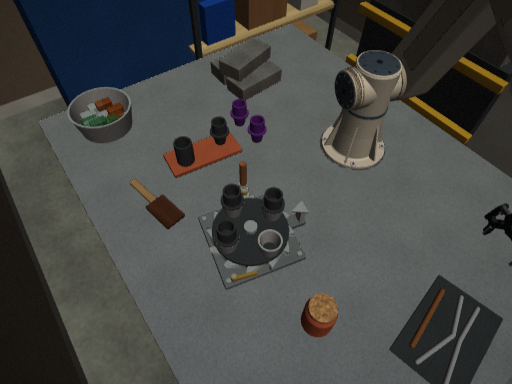

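```bash
cat > meas.py <<'E'
from h import *
from scipy.optimize import least_squares
def comps(M,W,mn=8):
    n,l=cv2.connectedComponents(M.astype(np.uint8)); out=[]
    for i in range(1,n):
        P=W[l==i]
        if len(P)>=mn: out.append((len(P),np.round(P.mean(0)),np.round((P.min(0)+P.max(0))/2),np.round(np.ptp(P,0))))
    return out
if __name__=='__main__':
  for c in('top','scene'):
    p,d=r.grab_frame(c);W=cloud(c,d);ok=d>0
    near=ok&(np.hypot(W[...,0]-575,W[...,1]-107)<260)
    for nm,lo,hi in(('tops',160,182),('handle',135,159),('rim',110,128),('ptr',80,95),('plate',15,28)):
        print(c,nm); [print('  ',o) for o in comps(near&(W[...,2]>lo)&(W[...,2]<hi),W)]
    sl=ok&(abs(W[...,0]-505)<160)&(abs(W[...,1]+300)<90)
    for nm,lo,hi in(('slabtop',14,28),('tops',105,135)):
        print(c,nm); [print('  ',o) for o in comps(sl&(W[...,2]>lo)&(W[...,2]<hi),W)]
E
python3 meas.py
```

```text
top tops
   (161, array([667., 119., 170.]), array([668., 117., 168.]), array([57., 54., 15.]))
   (153, array([584.,  22., 170.]), array([584.,  21., 169.]), array([56., 54., 16.]))
   (147, array([488., 105., 170.]), array([487., 104., 168.]), array([55., 53., 14.]))
top handle
   (53, array([682., 122., 147.]), array([677., 120., 147.]), array([23., 40., 23.]))
   (49, array([646., 113., 147.]), array([653., 116., 148.]), array([28., 52., 23.]))
   (46, array([598.,  22., 148.]), array([594.,  22., 147.]), array([23., 40., 24.]))
   (37, array([561.,  23., 148.]), array([565.,  22., 147.]), array([19., 52., 24.]))
   (43, array([500., 112., 148.]), array([493., 107., 147.]), array([32., 38., 24.]))
   (59, array([482., -64., 149.]), array([483., -65., 147.]), array([23., 23., 13.]))
   (15, array([464.,  93., 145.]), array([466.,  94., 147.]), array([13., 25., 23.]))
top rim
   (153, array([651., 115., 124.]), array([660., 119., 121.]), array([61., 72., 14.]))
   (55, array([674., 120., 126.]), array([674., 119., 125.]), array([25., 36.,  6.]))
   (202, array([572., 202., 118.]), 
[... 3766 characters left out ...]
   8.,  20.]), array([21., 12.,  8.]))
   (55, array([724., -94.,  19.]), array([726., -97.,  19.]), array([36., 32.,  8.]))
   (258, array([668.,  -3.,  20.]), array([663.,  12.,  22.]), array([ 79., 119.,  12.]))
   (131, array([422., 151.,  20.]), array([418., 149.,  21.]), array([56., 46., 13.]))
   (1010, array([605., 210.,  20.]), array([596., 182.,  21.]), array([279., 179.,  13.]))
scene slabtop
   (1277, array([ 510., -283.,   20.]), array([ 509., -293.,   21.]), array([286., 151.,  13.]))
scene tops
   (151, array([ 427., -299.,  118.]), array([ 426., -299.,  117.]), array([56., 55., 23.]))
   (135, array([ 585., -290.,  113.]), array([ 584., -291.,  113.]), array([65., 65., 16.]))
```

{"api": "move_arm", "payload": {
  "increments": [
    {"rz":8.38,"tz":-0.2,"gripper":0.2},
    {"rz":8.38,"tz":-0.2,"gripper":0.2},
    {"rz":8.38,"tz":-0.2,"gripper":0.2},
    {"rz":8.38,"tz":-0.2,"gripper":0.2},
    {"rz":8.38,"tz":-0.2,"gripper":0.2},
    {"rz":8.38,"tz":-0.2,"gripper":0.2},
    {"rz":8.38,"tz":-0.2,"gripper":0.2},
    {"rz":8.38,"tz":-0.2,"gripper":0.2},
    {"rz":8.38,"tz":-0.2,"gripper":0.2},
    {"rz":8.38,"tz":-0.2,"gripper":0.2}
  ]
}}

```text
invalid input
```

{"api": "move_arm", "payload": {
  "increments": [
    {"tx":-3.82,"ty":2.62},
    {"tx":-3.82,"ty":2.62},
    {"tx":-3.82,"ty":2.62},
    {"tx":-3.82,"ty":2.62},
    {"tx":-3.82,"ty":2.62},
    {"tx":-3.82,"ty":2.62},
    {"tx":-3.82,"ty":2.62},
    {"tx":-3.82,"ty":2.62}
  ]
}}

```text
invalid input
```

{"api": "move_arm", "payload": {
  "increments": [
    {"tx":-3.82,"ty":2.62},
    {"tx":-3.82,"ty":2.62},
    {"tx":-3.82,"ty":2.62},
    {"tx":-3.82,"ty":2.62},
    {"tx":-3.82,"ty":2.62},
    {"tx":-3.82,"ty":2.62},
    {"tx":-3.82,"ty":2.62},
    {"tx":-3.82,"ty":2.62},
    {}
  ]
}}

```text
invalid input
```

{"api": "move_arm", "payload": {
  "increments": [
    {"tx":0,"ty":0,"tz":-0.5,"rx":0,"ry":0,"rz":8.38,"gripper":0.2},
    {"tx":0,"ty":0,"tz":-0.5,"rx":0,"ry":0,"rz":8.38,"gripper":0.2}
  ]
}}

```text
clock: 1.4
eef_pos: [161.7, 603.6, 209.7]
tcp_rot: [-3.141, 0.0, 2.582]
contact_force: [0.1, 0.3, 0.2]
opening: 0.69
```

{"api": "move_arm", "payload": {
  "increments": [
    {"tx":0,"ty":0,"tz":-0.2,"rx":0,"ry":0,"rz":8.38,"gripper":0.2},
    {"tx":0,"ty":0,"tz":-0.2,"rx":0,"ry":0,"rz":8.38,"gripper":0.2},
    {"tx":0,"ty":0,"tz":-0.2,"rx":0,"ry":0,"rz":8.38,"gripper":0.2},
    {"tx":0,"ty":0,"tz":-0.2,"rx":0,"ry":0,"rz":8.38,"gripper":0.2},
    {"tx":0,"ty":0,"tz":-0.2,"rx":0,"ry":0,"rz":8.38,"gripper":0.2},
    {"tx":0,"ty":0,"tz":0,"rx":0,"ry":0,"rz":8.38,"gripper":0.2},
    {"tx":0,"ty":0,"tz":0,"rx":0,"ry":0,"rz":8.38,"gripper":0.2},
    {"tx":0,"ty":0,"tz":0,"rx":0,"ry":0,"rz":8.38,"gripper":0.2}
  ]
}}

```text
clock: 2.2
eef_pos: [161.8, 603.7, 219.7]
tcp_rot: [-3.142, -0.0, 1.411]
contact_force: [0.2, 0.3, 0.0]
opening: 0.596
```

{"api": "move_arm", "payload": {
  "increments": [
    {"tx":-3.82,"ty":2.62,"tz":0,"rx":0,"ry":0,"rz":0,"gripper":0.2},
    {"tx":-3.82,"ty":2.62,"tz":0,"rx":0,"ry":0,"rz":0,"gripper":0.2},
    {"tx":-3.82,"ty":2.62,"tz":0,"rx":0,"ry":0,"rz":0,"gripper":0.2},
    {"tx":-3.82,"ty":2.62,"tz":0,"rx":0,"ry":0,"rz":0,"gripper":0.2},
    {"tx":-3.82,"ty":2.62,"tz":0,"rx":0,"ry":0,"rz":0,"gripper":0.2},
    {"tx":-3.82,"ty":2.62,"tz":0,"rx":0,"ry":0,"rz":0,"gripper":0.2},
    {"tx":-3.82,"ty":2.62,"tz":0,"rx":0,"ry":0,"rz":0,"gripper":0.2},
    {"tx":-3.82,"ty":2.62,"tz":0,"rx":0,"ry":0,"rz":0,"gripper":0.2}
  ]
}}

```text
clock: 3.0
eef_pos: [322.6, 268.0, 220.0]
tcp_rot: [3.141, -0.001, 1.418]
contact_force: [0.7, 0.1, -0.3]
opening: 0.598
```

{"api": "move_arm", "payload": {
  "increments": [
    {"tx":-3.82,"ty":2.62,"tz":0,"rx":0,"ry":0,"rz":0,"gripper":0.2},
    {"tx":-3.82,"ty":2.62,"tz":0,"rx":0,"ry":0,"rz":0,"gripper":0.2},
    {"tx":-3.82,"ty":2.62,"tz":0,"rx":0,"ry":0,"rz":0,"gripper":0.2},
    {"tx":-3.82,"ty":2.62,"tz":0,"rx":0,"ry":0,"rz":0,"gripper":0.2},
    {"tx":-3.82,"ty":2.62,"tz":0,"rx":0,"ry":0,"rz":0,"gripper":0.2},
    {"tx":-3.82,"ty":2.62,"tz":0,"rx":0,"ry":0,"rz":0,"gripper":0.2},
    {"tx":-3.82,"ty":2.62,"tz":0,"rx":0,"ry":0,"rz":0,"gripper":0.2},
    {"tx":-3.82,"ty":2.62,"tz":0,"rx":0,"ry":0,"rz":0,"gripper":0.2},
    {"tx":0,"ty":0,"tz":0,"rx":0,"ry":0,"rz":0,"gripper":0.2}
  ]
}}

```text
clock: 3.9
eef_pos: [484.8, -68.8, 219.9]
tcp_rot: [3.139, 0.001, 1.413]
contact_force: [-0.6, -0.1, -0.2]
opening: 0.597
```

{"api": "move_arm", "payload": {
  "increments": [
    {"tx":0.35,"ty":-0.25,"tz":2.0,"rx":0,"ry":0,"rz":0,"gripper":0.2},
    {"tx":0,"ty":0,"tz":3.0,"rx":0,"ry":0,"rz":0,"gripper":0.2},
    {"tx":0,"ty":0,"tz":2.5,"rx":0,"ry":0,"rz":0,"gripper":0.2},
    {"tx":0,"ty":0,"tz":2.5,"rx":0,"ry":0,"rz":0,"gripper":0.2},
    {"tx":0,"ty":0,"tz":2.0,"rx":0,"ry":0,"rz":0,"gripper":0.2},
    {"tx":0,"ty":0,"tz":1.0,"rx":0,"ry":0,"rz":0,"gripper":0.2},
    {"tx":0,"ty":0,"tz":0,"rx":0,"ry":0,"rz":0,"gripper":0.2}
  ]
}}

```text
clock: 4.6
eef_pos: [479.6, -60.1, 88.7]
tcp_rot: [-3.139, -0.0, 1.417]
contact_force: [0.9, -0.4, -0.4]
opening: 0.6
```

Run:
```python
from h import *
save('scene','s1.png')
save('top','t1.png')
a=cv2.imread('pics/s1.png')[120:300,170:340];b=cv2.imread('pics/t1.png')[110:290,160:330]
cv2.imwrite('pics/c1.png',cv2.resize(np.hstack([a,b]),None,fx=2.3,fy=2.3))
```

```text
(no output)
```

View pics/c1.png

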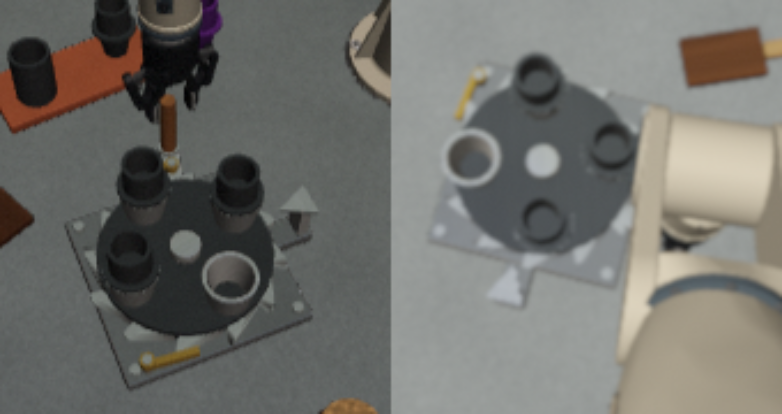

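Run:
```python
from h import *
s=r.sense();print(s['clock'],s['eef_pos'],s['tcp_rot'],s['contact_force'],s['opening'])
for z in(150,110,90,40):
  for X in((483.2,-64.9,z),(480+25,-60-4,z),(480-25,-60+4,z)): print(z,np.round(proj('scene',np.array(X,float)))), 
p,d=r.grab_frame('scene');W=cloud('scene',d)
print(r.place_of('handle','scene')[:1])
for q in r.place_of('handle','scene')[:1]:
  a,b=map(int,q['location']);print(atz('scene',*q['location'],150)); print(np.round(W[a-2:a+14:2,b]))
```

```text
4.7 [480.98356527 -60.42595677  90.31994396] [ 3.14103671e+00 -6.72218737e-05  1.41736785e+00] [ 0.9471289  -0.16746659  0.531205  ] 0.6004188457348703
150 [163. 242.]
150 [166. 236.]
150 [161. 250.]
110 [171. 242.]
110 [174. 237.]
110 [169. 250.]
90 [175. 242.]
90 [178. 237.]
90 [173. 250.]
40 [184. 242.]
40 [187. 237.]
40 [182. 250.]
[{'location': [160.4, 241.5], 'confidence': 0.69}]
[477.47403203 -75.10872183 150.        ]
[[ 499.  -45.  204.]
 [ 404. -188.   -2.]
 [ 485.  -67.  154.]
 [ 487.  -64.  149.]
 [ 490.  -60.  145.]
 [ 490.  -60.  134.]
 [ 490.  -60.  125.]
 [ 491.  -60.  115.]]
```

{"api": "move_arm", "payload": {
  "increments": [
    {"tx":-0.4,"ty":0,"tz":0,"rx":0,"ry":0,"rz":0,"gripper":0.2},
    {"tx":0,"ty":1.0,"tz":0,"rx":0,"ry":0,"rz":0,"gripper":0.2},
    {"tx":-0.37,"ty":1.2,"tz":0,"rx":0,"ry":0,"rz":0,"gripper":0.2},
    {"tx":-0.3,"ty":1.2,"tz":0,"rx":0,"ry":0,"rz":0,"gripper":0.2},
    {"tx":-0.21,"ty":1.2,"tz":0,"rx":0,"ry":0,"rz":0,"gripper":0.2},
    {"tx":-0.14,"ty":1.2,"tz":0,"rx":0,"ry":0,"rz":0,"gripper":0.2},
    {"tx":-0.06,"ty":1.2,"tz":0,"rx":0,"ry":0,"rz":0,"gripper":0.2},
    {"tx":0,"ty":1.2,"tz":0,"rx":0,"ry":0,"rz":0,"gripper":0.2}
  ]
}}

```text
clock: 5.65
eef_pos: [560.3, -88.1, 89.5]
tcp_rot: [-3.141, 0.0, 1.417]
contact_force: [-3.0, -1.4, 0.0]
opening: 0.601
```

{"api": "move_arm", "payload": {
  "increments": [
    {"tx":0.08,"ty":1.2,"tz":0,"rx":0,"ry":0,"rz":0,"gripper":0.2},
    {"tx":0.15,"ty":1.2,"tz":0,"rx":0,"ry":0,"rz":0,"gripper":0.2},
    {"tx":0.21,"ty":1.1,"tz":0,"rx":0,"ry":0,"rz":0,"gripper":0.2},
    {"tx":0.24,"ty":1.0,"tz":0,"rx":0,"ry":0,"rz":0,"gripper":0.2},
    {"tx":0.23,"ty":0.8,"tz":0,"rx":0,"ry":0,"rz":0,"gripper":0.2},
    {"tx":0,"ty":0,"tz":0,"rx":0,"ry":0,"rz":0,"gripper":0.2}
  ]
}}

```text
clock: 6.25
eef_pos: [614.4, -86.6, 89.4]
tcp_rot: [3.141, -0.0, 1.417]
contact_force: [-2.9, -1.9, -0.2]
opening: 0.599
```

```bash
cat > chk.py <<'E'
from h import *
import sys
A=np.array([576,112])
def main(n):
    save('scene',n+'.png')
    q=r.place_of('pocket','scene')
    p,d=r.grab_frame('scene');W=cloud('scene',d)
    for o in q[:1]:
        X=atz('scene',*o['location'],119)[:2]-A;print('net pocket',o['confidence'],X.round(),np.degrees(np.arctan2(X[1],X[0])))
    rad=np.hypot(W[...,0]-A[0],W[...,1]-A[1])
    m=(d>0)&(rad<135)&(W[...,2]>160)&(W[...,2]<182)
    n_,l=cv2.connectedComponents(m.astype(np.uint8))
    for i in range(1,n_):
        P=W[l==i]
        if len(P)>60:
            c=(P.max(0)+P.min(0))/2;print('top',len(P),c.round(),round(float(np.degrees(np.arctan2(c[1]-A[1],c[0]-A[0]))),1))
    m=(d>0)&(rad>175)&(rad<225)&(W[...,2]>100)&(W[...,2]<156)&(W[...,1]<40)&(p[...,0]>1.3*p[...,2])&(p[...,0]>60)
    P=W[m]; 
    if len(P): h=np.median(P,0);print('handle',len(P),h.round(),round(float(np.degrees(np.arctan2(h[1]-A[1],h[0]-A[0]))),1))
    s=r.sense();print(s['clock'],s['eef_pos'].round(1),s['contact_force'].round(1))
main(sys.argv[1])
E
python3 chk.py s2; python3 -c "
import cv2;a=cv2.imread('pics/s2.png')[120:300,150:340];cv2.imwrite('pics/c2.png',cv2.resize(a,None,fx=3,fy=3))"
```

```text
net pocket 0.55 [-14.  86.] 99.20209884073712
top 160 [489.  85. 168.] -162.9
top 162 [600.  25. 168.] -74.2
top 180 [662. 136. 167.] 15.9
handle 84 [599. -80. 138.] -83.1
6.4 [613.1 -86.7  89.5] [-3.7 -0.6 -1.2]
```

View pics/c2.png

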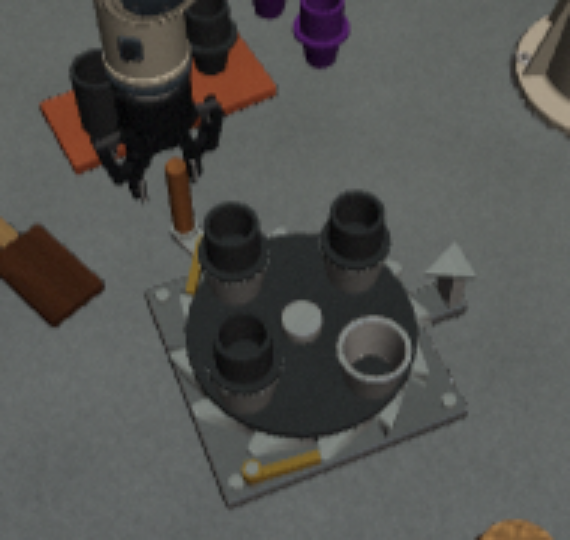

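{"api": "move_arm", "payload": {
  "increments": [
    {"tx":0.12,"ty":0.4,"tz":0,"rx":0,"ry":0,"rz":0,"gripper":0.2},
    {"tx":0.12,"ty":0.4,"tz":0,"rx":0,"ry":0,"rz":0,"gripper":0.2},
    {"tx":0,"ty":0,"tz":0,"rx":0,"ry":0,"rz":0,"gripper":0.2}
  ]
}}

```text
clock: 6.7
eef_pos: [621.4, -85.7, 89.6]
tcp_rot: [-3.141, 0.0, 1.417]
contact_force: [-3.3, -1.7, -0.7]
opening: 0.601
```

```bash
python3 chk.py s3
```

```text
net pocket 0.92 [-26.  87.] 106.87120729423059
top 162 [490.  83. 168.] -161.4
top 162 [603.  26. 168.] -72.5
top 181 [660. 139. 167.] 17.9
handle 79 [607. -78. 138.] -80.6
6.85 [621.3 -85.6  89.7] [-4.2 -0.1 -0.7]
```

{"api": "move_arm", "payload": {
  "increments": [
    {"tx":0.12,"ty":0.4,"tz":0,"rx":0,"ry":0,"rz":0,"gripper":0.2},
    {"tx":0.06,"ty":0.2,"tz":0,"rx":0,"ry":0,"rz":0,"gripper":0.2},
    {"tx":0,"ty":0,"tz":0,"rx":0,"ry":0,"rz":0,"gripper":0.2}
  ]
}}

```text
clock: 7.15
eef_pos: [625.9, -85.1, 89.5]
tcp_rot: [-3.138, 0.001, 1.417]
contact_force: [-8.7, -3.7, 2.0]
opening: 0.599
```

{"api": "move_arm", "payload": {
  "increments": [
    {"tx":0.07,"ty":0.2,"tz":0,"rx":0,"ry":0,"rz":0,"gripper":0.2},
    {"tx":0,"ty":0,"tz":0,"rx":0,"ry":0,"rz":0,"gripper":0.2}
  ]
}}

```text
clock: 7.35
eef_pos: [626.5, -85.0, 89.4]
tcp_rot: [-3.136, 0.002, 1.418]
contact_force: [-13.8, -4.8, 6.4]
opening: 0.596
```

{"api": "move_arm", "payload": {
  "increments": [
    {"tx":0.07,"ty":0.2,"tz":0,"rx":0,"ry":0,"rz":0,"gripper":0.2},
    {"tx":0,"ty":0,"tz":0,"rx":0,"ry":0,"rz":0,"gripper":0.2}
  ]
}}

```text
clock: 7.55
eef_pos: [627.2, -84.9, 89.3]
tcp_rot: [-3.133, 0.002, 1.418]
contact_force: [-18.9, -6.2, 10.6]
opening: 0.601
```

```bash
python3 chk.py s4
```

```text
net pocket 0.87 [-20.  89.] 102.79280164688338
top 162 [491.  82. 168.] -160.7
top 159 [605.  27. 167.] -71.0
top 176 [659. 141. 168.] 19.4
handle 83 [613. -77. 139.] -78.8
7.7 [627.1 -84.9  89.3] [-18.1  -6.5  10.3]
```

{"api": "move_arm", "payload": {
  "increments": [
    {"tx":-0.2,"ty":-0.7,"tz":0,"rx":0,"ry":0,"rz":0,"gripper":0.2},
    {"tx":-0.23,"ty":-0.8,"tz":0,"rx":0,"ry":0,"rz":0,"gripper":0.2},
    {"tx":-0.24,"ty":-1.0,"tz":0,"rx":0,"ry":0,"rz":0,"gripper":0.2},
    {"tx":-0.21,"ty":-1.1,"tz":0,"rx":0,"ry":0,"rz":0,"gripper":0.2},
    {"tx":-0.15,"ty":-1.2,"tz":0,"rx":0,"ry":0,"rz":0,"gripper":0.2},
    {"tx":-0.08,"ty":-1.2,"tz":0,"rx":0,"ry":0,"rz":0,"gripper":0.2},
    {"tx":0,"ty":-1.2,"tz":0,"rx":0,"ry":0,"rz":0,"gripper":0.2},
    {"tx":0.06,"ty":-1.2,"tz":0,"rx":0,"ry":0,"rz":0,"gripper":0.2},
    {"tx":0.14,"ty":-1.2,"tz":0,"rx":0,"ry":0,"rz":0,"gripper":0.2},
    {"tx":0.21,"ty":-1.2,"tz":0,"rx":0,"ry":0,"rz":0,"gripper":0.2},
    {"tx":0.3,"ty":-1.2,"tz":0,"rx":0,"ry":0,"rz":0,"gripper":0.2},
    {"tx":0.3,"ty":-1.3,"tz":0,"rx":0,"ry":0,"rz":0,"gripper":0.2}
  ]
}}

```text
clock: 8.9
eef_pos: [499.3, -64.3, 89.7]
tcp_rot: [3.141, -0.0, 1.417]
contact_force: [-0.1, 1.2, 0.1]
opening: 0.6
```

{"api": "move_arm", "payload": {
  "increments": [
    {"tx":0,"ty":-1.0,"tz":0,"rx":0,"ry":0,"rz":0,"gripper":0.2},
    {"tx":0,"ty":-0.3,"tz":0,"rx":0,"ry":0,"rz":0,"gripper":0.2},
    {"tx":0,"ty":0,"tz":0,"rx":0,"ry":0,"rz":0,"gripper":0.2}
  ]
}}

```text
clock: 9.2
eef_pos: [487.3, -62.7, 89.9]
tcp_rot: [3.141, 0.0, 1.417]
contact_force: [-0.5, -0.1, 0.0]
opening: 0.601
```

```bash
python3 chk.py s5
```

```text
net pocket 0.62 [-20.  86.] 102.77808827198052
top 163 [490.  80. 168.] -159.7
top 153 [606.  27. 168.] -70.5
top 178 [659. 142. 168.] 19.7
handle 75 [483. -58. 141.] -118.8
9.35 [488.1 -62.9  89.9] [ 0.3 -0.2 -0.1]
```

{"api": "move_arm", "payload": {
  "increments": [
    {"tx":-0.1,"ty":0.9,"tz":0,"rx":0,"ry":0,"rz":0,"gripper":0.2},
    {"tx":-0.35,"ty":1.2,"tz":0,"rx":0,"ry":0,"rz":0,"gripper":0.2},
    {"tx":-0.3,"ty":1.2,"tz":0,"rx":0,"ry":0,"rz":0,"gripper":0.2},
    {"tx":-0.21,"ty":1.2,"tz":0,"rx":0,"ry":0,"rz":0,"gripper":0.2},
    {"tx":-0.14,"ty":1.2,"tz":0,"rx":0,"ry":0,"rz":0,"gripper":0.2},
    {"tx":-0.06,"ty":1.2,"tz":0,"rx":0,"ry":0,"rz":0,"gripper":0.2},
    {"tx":0,"ty":1.2,"tz":0,"rx":0,"ry":0,"rz":0,"gripper":0.2},
    {"tx":0.08,"ty":1.2,"tz":0,"rx":0,"ry":0,"rz":0,"gripper":0.2},
    {"tx":0.15,"ty":1.2,"tz":0,"rx":0,"ry":0,"rz":0,"gripper":0.2},
    {"tx":0.21,"ty":1.0,"tz":0,"rx":0,"ry":0,"rz":0,"gripper":0.2},
    {"tx":0.2,"ty":0.8,"tz":0,"rx":0,"ry":0,"rz":0,"gripper":0.2},
    {"tx":0.17,"ty":0.6,"tz":0,"rx":0,"ry":0,"rz":0,"gripper":0.2}
  ]
}}

```text
clock: 10.55
eef_pos: [614.3, -86.7, 88.9]
tcp_rot: [-3.139, 0.001, 1.417]
contact_force: [-6.6, -2.5, 0.4]
opening: 0.602
```

{"api": "move_arm", "payload": {
  "increments": [
    {"tx":0.13,"ty":0.4,"tz":0,"rx":0,"ry":0,"rz":0,"gripper":0.2},
    {"tx":0.06,"ty":0.2,"tz":0,"rx":0,"ry":0,"rz":0,"gripper":0.2},
    {"tx":0.06,"ty":0.2,"tz":0,"rx":0,"ry":0,"rz":0,"gripper":0.2},
    {"tx":0,"ty":0,"tz":0,"rx":0,"ry":0,"rz":0,"gripper":0.2}
  ]
}}

```text
clock: 10.95
eef_pos: [622.6, -85.2, 89.0]
tcp_rot: [-3.14, 0.0, 1.417]
contact_force: [-4.3, -1.8, -1.6]
opening: 0.602
```

```bash
python3 chk.py s6
```

```text
net pocket 0.65 [-60.  66.] 132.46126254222187
top 156 [516.  45. 168.] -132.0
top 164 [642.  52. 167.] -42.1
top 175 [634. 179. 168.] 49.2
handle 82 [609. -78. 140.] -80.3
11.1 [622.5 -84.9  89.2] [-2.3 -0.4 -1.7]
```

{"api": "move_arm", "payload": {
  "increments": [
    {"tx":0.06,"ty":0.2,"tz":0,"rx":0,"ry":0,"rz":0,"gripper":0.2},
    {"tx":0.06,"ty":0.2,"tz":0,"rx":0,"ry":0,"rz":0,"gripper":0.2},
    {"tx":0,"ty":0,"tz":0,"rx":0,"ry":0,"rz":0,"gripper":0.2}
  ]
}}

```text
clock: 11.4
eef_pos: [625.7, -84.3, 89.3]
tcp_rot: [-3.139, 0.001, 1.417]
contact_force: [-6.3, -2.3, -0.9]
opening: 0.602
```

{"api": "move_arm", "payload": {
  "increments": [
    {"tx":0.05,"ty":0.15,"tz":0,"rx":0,"ry":0,"rz":0,"gripper":0.2},
    {"tx":0,"ty":0,"tz":0,"rx":0,"ry":0,"rz":0,"gripper":0.2}
  ]
}}

```text
clock: 11.6
eef_pos: [626.1, -84.3, 89.2]
tcp_rot: [-3.137, 0.001, 1.418]
contact_force: [-10.6, -3.5, 1.8]
opening: 0.603
```

```bash
python3 chk.py s7
```

```text
net pocket 0.76 [-63.  51.] 140.759396865659
top 159 [516.  44. 168.] -131.7
top 170 [645.  53. 168.] -40.6
top 184 [633. 180. 167.] 49.7
handle 83 [612. -78. 139.] -79.2
11.75 [626.1 -84.3  89.2] [-10.4  -3.7   1.4]
```

{"api": "move_arm", "payload": {
  "increments": [
    {"tx":-0.2,"ty":-0.6,"tz":0,"rx":0,"ry":0,"rz":0,"gripper":0.2},
    {"tx":-0.23,"ty":-0.8,"tz":0,"rx":0,"ry":0,"rz":0,"gripper":0.2},
    {"tx":-0.24,"ty":-1.0,"tz":0,"rx":0,"ry":0,"rz":0,"gripper":0.2},
    {"tx":-0.21,"ty":-1.1,"tz":0,"rx":0,"ry":0,"rz":0,"gripper":0.2},
    {"tx":-0.15,"ty":-1.2,"tz":0,"rx":0,"ry":0,"rz":0,"gripper":0.2},
    {"tx":-0.08,"ty":-1.2,"tz":0,"rx":0,"ry":0,"rz":0,"gripper":0.2},
    {"tx":0,"ty":-1.2,"tz":0,"rx":0,"ry":0,"rz":0,"gripper":0.2},
    {"tx":0.06,"ty":-1.2,"tz":0,"rx":0,"ry":0,"rz":0,"gripper":0.2},
    {"tx":0.14,"ty":-1.2,"tz":0,"rx":0,"ry":0,"rz":0,"gripper":0.2},
    {"tx":0.21,"ty":-1.2,"tz":0,"rx":0,"ry":0,"rz":0,"gripper":0.2},
    {"tx":0.3,"ty":-1.2,"tz":0,"rx":0,"ry":0,"rz":0,"gripper":0.2},
    {"tx":0.2,"ty":-1.3,"tz":0,"rx":0,"ry":0,"rz":0,"gripper":0.2}
  ]
}}

```text
clock: 12.95
eef_pos: [496.7, -65.2, 89.7]
tcp_rot: [3.141, -0.0, 1.417]
contact_force: [-0.9, 0.6, 0.3]
opening: 0.598
```

{"api": "move_arm", "payload": {
  "increments": [
    {"tx":0,"ty":-1.0,"tz":0,"rx":0,"ry":0,"rz":0,"gripper":0.2},
    {"tx":0,"ty":-0.3,"tz":0,"rx":0,"ry":0,"rz":0,"gripper":0.2},
    {"tx":0,"ty":0,"tz":0,"rx":0,"ry":0,"rz":0,"gripper":0.2}
  ]
}}

```text
clock: 13.25
eef_pos: [484.6, -63.7, 89.9]
tcp_rot: [3.141, 0.0, 1.417]
contact_force: [-0.7, 0.2, 0.9]
opening: 0.6
```

```bash
python3 chk.py s8
```

```text
net pocket 0.73 [-54.  63.] 130.6014158011607
top 156 [517.  43. 168.] -130.4
top 161 [644.  54. 168.] -40.4
top 184 [633. 180. 168.] 49.7
handle 76 [482. -58. 140.] -119.0
13.4 [485.4 -63.8  89.8] [0.6 0.5 0.9]
```

{"api": "move_arm", "payload": {
  "increments": [
    {"tx":-0.1,"ty":1.1,"tz":0,"rx":0,"ry":0,"rz":0,"gripper":0.2},
    {"tx":-0.35,"ty":1.2,"tz":0,"rx":0,"ry":0,"rz":0,"gripper":0.2},
    {"tx":-0.3,"ty":1.2,"tz":0,"rx":0,"ry":0,"rz":0,"gripper":0.2},
    {"tx":-0.21,"ty":1.2,"tz":0,"rx":0,"ry":0,"rz":0,"gripper":0.2},
    {"tx":-0.14,"ty":1.2,"tz":0,"rx":0,"ry":0,"rz":0,"gripper":0.2},
    {"tx":-0.06,"ty":1.2,"tz":0,"rx":0,"ry":0,"rz":0,"gripper":0.2},
    {"tx":0,"ty":1.2,"tz":0,"rx":0,"ry":0,"rz":0,"gripper":0.2},
    {"tx":0.08,"ty":1.2,"tz":0,"rx":0,"ry":0,"rz":0,"gripper":0.2},
    {"tx":0.15,"ty":1.1,"tz":0,"rx":0,"ry":0,"rz":0,"gripper":0.2},
    {"tx":0.21,"ty":0.9,"tz":0,"rx":0,"ry":0,"rz":0,"gripper":0.2},
    {"tx":0.2,"ty":0.7,"tz":0,"rx":0,"ry":0,"rz":0,"gripper":0.2},
    {"tx":0.17,"ty":0.5,"tz":0,"rx":0,"ry":0,"rz":0,"gripper":0.2}
  ]
}}

```text
clock: 14.6
eef_pos: [609.5, -87.3, 88.8]
tcp_rot: [-3.139, 0.001, 1.417]
contact_force: [-6.2, -2.6, -0.6]
opening: 0.599
```

{"api": "move_arm", "payload": {
  "increments": [
    {"tx":0.13,"ty":0.4,"tz":0,"rx":0,"ry":0,"rz":0,"gripper":0.2},
    {"tx":0.1,"ty":0.3,"tz":0,"rx":0,"ry":0,"rz":0,"gripper":0.2},
    {"tx":0.06,"ty":0.2,"tz":0,"rx":0,"ry":0,"rz":0,"gripper":0.2},
    {"tx":0.06,"ty":0.2,"tz":0,"rx":0,"ry":0,"rz":0,"gripper":0.2},
    {"tx":0.03,"ty":0.1,"tz":0,"rx":0,"ry":0,"rz":0,"gripper":0.2},
    {"tx":0,"ty":0,"tz":0,"rx":0,"ry":0,"rz":0,"gripper":0.2}
  ]
}}

```text
clock: 15.2
eef_pos: [621.9, -85.3, 88.8]
tcp_rot: [-3.139, 0.001, 1.417]
contact_force: [-4.3, -2.0, -0.6]
opening: 0.6
```

```bash
python3 chk.py s9
```

```text
net pocket 0.96 [-82.  17.] 168.183379421075
top 157 [556.  23. 168.] -102.8
top 180 [663.  92. 169.] -12.8
top 176 [593. 199. 167.] 78.9
handle 85 [608. -78. 140.] -80.5
15.35 [621.9 -85.   89. ] [-4.7 -2.1 -1.4]
```

{"api": "move_arm", "payload": {
  "increments": [
    {"tx":0.06,"ty":0.2,"tz":0,"rx":0,"ry":0,"rz":0,"gripper":0.2},
    {"tx":0.06,"ty":0.2,"tz":0,"rx":0,"ry":0,"rz":0,"gripper":0.2},
    {"tx":0,"ty":0,"tz":0,"rx":0,"ry":0,"rz":0,"gripper":0.2}
  ]
}}

```text
clock: 15.65
eef_pos: [625.6, -84.3, 89.1]
tcp_rot: [-3.139, 0.0, 1.417]
contact_force: [-5.9, -2.2, -1.2]
opening: 0.6
```

{"api": "move_arm", "payload": {
  "increments": [
    {"tx":0.06,"ty":0.2,"tz":0,"rx":0,"ry":0,"rz":0,"gripper":0.2},
    {"tx":0,"ty":0,"tz":0,"rx":0,"ry":0,"rz":0,"gripper":0.2}
  ]
}}

```text
clock: 15.85
eef_pos: [626.2, -84.2, 88.9]
tcp_rot: [-3.137, 0.001, 1.418]
contact_force: [-10.4, -2.9, 2.3]
opening: 0.599
```

```bash
python3 chk.py s10
```

```text
net pocket 0.93 [-79.  19.] 166.74623633854773
top 156 [558.  23. 168.] -101.3
top 175 [663.  95. 168.] -11.2
top 176 [592. 200. 168.] 79.8
handle 80 [612. -78. 141.] -79.2
16.0 [626.1 -84.2  88.9] [-10.2  -3.9   2.3]
```

{"api": "move_arm", "payload": {
  "increments": [
    {"tx":-0.2,"ty":-0.6,"tz":0,"rx":0,"ry":0,"rz":0,"gripper":0.2},
    {"tx":-0.23,"ty":-0.8,"tz":0,"rx":0,"ry":0,"rz":0,"gripper":0.2},
    {"tx":-0.24,"ty":-1.0,"tz":0,"rx":0,"ry":0,"rz":0,"gripper":0.2},
    {"tx":-0.21,"ty":-1.1,"tz":0,"rx":0,"ry":0,"rz":0,"gripper":0.2},
    {"tx":-0.15,"ty":-1.2,"tz":0,"rx":0,"ry":0,"rz":0,"gripper":0.2},
    {"tx":-0.08,"ty":-1.2,"tz":0,"rx":0,"ry":0,"rz":0,"gripper":0.2},
    {"tx":0,"ty":-1.2,"tz":0,"rx":0,"ry":0,"rz":0,"gripper":0.2},
    {"tx":0.06,"ty":-1.2,"tz":0,"rx":0,"ry":0,"rz":0,"gripper":0.2},
    {"tx":0.14,"ty":-1.2,"tz":0,"rx":0,"ry":0,"rz":0,"gripper":0.2},
    {"tx":0.21,"ty":-1.2,"tz":0,"rx":0,"ry":0,"rz":0,"gripper":0.2},
    {"tx":0.3,"ty":-1.2,"tz":0,"rx":0,"ry":0,"rz":0,"gripper":0.2},
    {"tx":0.2,"ty":-1.3,"tz":0,"rx":0,"ry":0,"rz":0,"gripper":0.2}
  ]
}}

```text
clock: 17.2
eef_pos: [496.7, -65.1, 89.7]
tcp_rot: [3.141, -0.0, 1.417]
contact_force: [0.2, 0.8, 0.1]
opening: 0.602
```

{"api": "move_arm", "payload": {
  "increments": [
    {"tx":0,"ty":-1.0,"tz":0,"rx":0,"ry":0,"rz":0,"gripper":0.2},
    {"tx":0,"ty":-0.3,"tz":0,"rx":0,"ry":0,"rz":0,"gripper":0.2},
    {"tx":0,"ty":0,"tz":0,"rx":0,"ry":0,"rz":0,"gripper":0.2},
    {"tx":0,"ty":0,"tz":-1.5,"rx":0,"ry":0,"rz":0,"gripper":0.3},
    {"tx":0,"ty":0,"tz":-3,"rx":0,"ry":0,"rz":0,"gripper":0.5},
    {"tx":0,"ty":0,"tz":-4,"rx":0,"ry":0,"rz":0,"gripper":1},
    {"tx":0,"ty":0,"tz":-4,"rx":0,"ry":0,"rz":0,"gripper":1}
  ]
}}

```text
clock: 17.9
eef_pos: [484.9, -63.7, 216.0]
tcp_rot: [-3.141, 0.0, 1.417]
contact_force: [0.9, 0.3, 0.6]
opening: 0.997
```

```bash
python3 chk.py s11
```

```text
net pocket 0.85 [-85.  27.] 162.59791555723032
top 161 [559.  23. 167.] -101.1
top 170 [663.  95. 168.] -10.9
top 183 [592. 199. 169.] 79.6
handle 75 [482. -58. 140.] -119.0
18.05 [487.2 -64.  217.4] [ 0.3  0.2 -1.2]
```

```bash
python3 -c "
import cv2;a=cv2.imread('pics/s11.png')[170:290,190:340];cv2.imwrite('pics/c11.png',cv2.resize(a,None,fx=4,fy=4))"
```

```text
(no output)
```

View pics/c11.png

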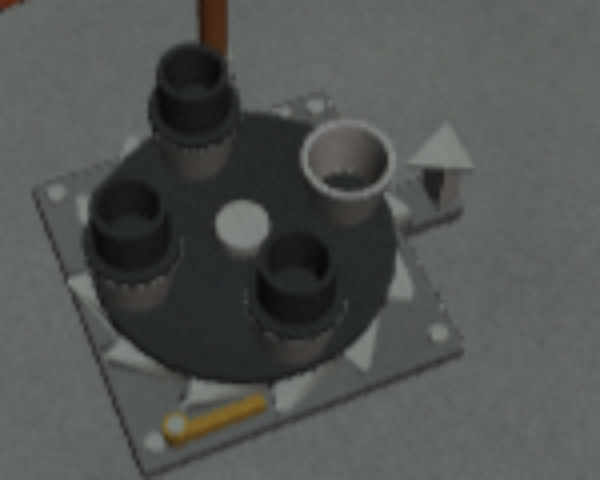

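{"api": "move_arm", "payload": {
  "increments": [
    {"tx":-4.0,"ty":-0.35,"tz":0,"rx":0,"ry":0,"rz":0,"gripper":1},
    {"tx":-4.0,"ty":-0.35,"tz":0,"rx":0,"ry":0,"rz":0,"gripper":1},
    {"tx":-4.0,"ty":-0.35,"tz":0,"rx":0,"ry":0,"rz":0,"gripper":1},
    {"tx":-4.0,"ty":-0.35,"tz":0,"rx":0,"ry":0,"rz":0,"gripper":1},
    {"tx":-4.0,"ty":-0.35,"tz":0,"rx":0,"ry":0,"rz":0,"gripper":1},
    {"tx":-4.0,"ty":-0.35,"tz":0,"rx":0,"ry":0,"rz":0,"gripper":1},
    {"tx":0,"ty":0,"tz":1.5,"rx":0,"ry":0,"rz":0,"gripper":1},
    {"tx":0,"ty":0,"tz":0,"rx":0,"ry":0,"rz":0,"gripper":1},
    {"tx":0,"ty":0,"tz":0,"rx":0,"ry":0,"rz":0,"gripper":1}
  ]
}}

```text
clock: 18.95
eef_pos: [426.7, -296.9, 198.6]
tcp_rot: [-3.139, -0.001, 1.417]
contact_force: [-0.0, 0.6, -0.1]
opening: 1.002
```

Run:
```python
from h import *
s=[]
for i in range(4):
    p,d=r.grab_frame('scene'); s.append(r.sense()['eef_pos'])
print(np.round(s,1),r.sense()['tcp_rot'])
def circ(P):
    A=np.c_[2*P[:,:2],np.ones(len(P))];c=np.linalg.lstsq(A,(P[:,:2]**2).sum(1),rcond=None)[0];return c[:2].round(1),np.sqrt(c[2]+c[0]**2+c[1]**2).round(1)
for c in('scene','top'):
    p,d=r.grab_frame(c);W=cloud(c,d)
    rr=np.hypot(W[...,0]-428,W[...,1]+299.5)
    m=(d>0)&(rr<45)&(W[...,2]>118)&(W[...,2]<132);P=W[m];print(c,len(P),(P.max(0)+P.min(0)).round(1)/2, circ(P) if len(P)>5 else 0)
    rr=np.hypot(W[...,0]-488,W[...,1]-131)
    m=(d>0)&(rr<45)&(W[...,2]>114)&(W[...,2]<126);P=W[m]
    if len(P)>5:
        print(c,'rim',len(P),(P.max(0)+P.min(0)).round(1)/2,circ(P))
        h=cv2.convexHull(np.argwhere(m)[:,::-1].astype(np.int32));(e,ax,an)=cv2.fitEllipse(h);print(' ell',e,atz(c,e[1],e[0],119).round(1))
    m=(d>0)&(np.hypot(W[...,0]-409,W[...,1]-154)<50)&(W[...,2]>80)&(W[...,2]<95);P=W[m]
    if len(P)>5:print('ptr',len(P),P.mean(0).round(1),P[P[:,0]>np.percentile(P[:,0],90)].mean(0).round(1))
    m=(d>0)&(np.hypot(W[...,0]-576,W[...,1]-112)<40)&(W[...,2]>78)&(W[...,2]<95);P=W[m]
    if len(P)>5:print('hub',P.mean(0).round(1))
```

```text
[[ 427.1 -296.9  199.2]
 [ 427.5 -296.9  199.6]
 [ 427.6 -296.9  199.9]
 [ 427.7 -297.   200. ]] [3.14111264e+00 2.39789771e-04 1.41843080e+00]
scene 80 [ 426.7  -300.15  123.3 ] (array([ 426.5, -299.9]), np.float64(25.4))
scene rim 159 [487.75 126.9  118.5 ] (array([487.2, 127.9]), np.float64(33.6))
 ell (276.54449462890625, 209.28660583496094) [487.6 128.7 119. ]
ptr 111 [406.6 152.7  86.4] [427.9 146.6  84. ]
hub [576.  112.4  83.7]
top 145 [ 430.15 -300.25  123.65] (array([ 429.3, -299.6]), np.float64(25.1))
top rim 187 [489.05 127.9  119.  ] (array([488.6, 127.7]), np.float64(33.5))
 ell (217.60496520996094, 205.9440460205078) [488.7 127.8 119. ]
ptr 138 [407.8 150.8  87. ] [429.5 146.2  87. ]
hub [576.6 111.5  83.7]
```

{"api": "move_arm", "payload": {
  "increments": [
    {"tx":-0.27,"ty":0,"tz":2,"rx":0,"ry":0,"rz":0,"gripper":1},
    {"tx":0,"ty":0,"tz":3,"rx":0,"ry":0,"rz":0,"gripper":1},
    {"tx":0,"ty":0,"tz":3,"rx":0,"ry":0,"rz":0,"gripper":1},
    {"tx":0,"ty":0,"tz":2,"rx":0,"ry":0,"rz":0,"gripper":1},
    {"tx":0,"ty":0,"tz":1,"rx":0,"ry":0,"rz":0,"gripper":1},
    {"tx":0,"ty":0,"tz":0.5,"rx":0,"ry":0,"rz":0,"gripper":1},
    {"tx":0,"ty":0,"tz":0,"rx":0,"ry":0,"rz":0,"gripper":1},
    {"tx":0,"ty":0,"tz":0,"rx":0,"ry":0,"rz":0,"gripper":1}
  ]
}}

```text
clock: 20.05
eef_pos: [427.5, -300.6, 85.6]
tcp_rot: [3.14, 0.001, 1.417]
contact_force: [-0.2, -0.9, -0.1]
opening: 0.998
```

{"api": "move_arm", "payload": {
  "increments": [
    {"tx":0,"ty":0,"tz":0,"rx":0,"ry":0,"rz":0,"gripper":0.5},
    {"tx":0,"ty":0,"tz":0,"rx":0,"ry":0,"rz":0,"gripper":0.4},
    {"tx":0,"ty":0,"tz":0,"rx":0,"ry":0,"rz":0,"gripper":0},
    {"tx":0,"ty":0,"tz":0,"rx":0,"ry":0,"rz":0,"gripper":-0.5},
    {"tx":0,"ty":0,"tz":0,"rx":0,"ry":0,"rz":0,"gripper":-1},
    {"tx":0,"ty":0,"tz":0,"rx":0,"ry":0,"rz":0,"gripper":-1}
  ],
  "squeeze": 50
}}

```text
clock: 20.65
eef_pos: [427.7, -300.8, 85.8]
tcp_rot: [3.14, 0.001, 1.417]
contact_force: [0.2, 0.7, 7.0]
opening: 0.612
```

{"api": "move_arm", "payload": {
  "increments": [
    {"tx":0,"ty":0,"tz":-0.5,"rx":0,"ry":0,"rz":0,"gripper":-1},
    {"tx":0,"ty":0,"tz":-1.5,"rx":0,"ry":0,"rz":0,"gripper":-1},
    {"tx":0,"ty":0,"tz":-3,"rx":0,"ry":0,"rz":0,"gripper":-1},
    {"tx":0,"ty":0,"tz":-4,"rx":0,"ry":0,"rz":0,"gripper":-1},
    {"tx":0,"ty":0,"tz":-4,"rx":0,"ry":0,"rz":0,"gripper":-1},
    {"tx":0,"ty":0,"tz":-3,"rx":0,"ry":0,"rz":0,"gripper":-1},
    {"tx":0,"ty":0,"tz":-1,"rx":0,"ry":0,"rz":0,"gripper":-1},
    {"tx":0,"ty":0,"tz":0,"rx":0,"ry":0,"rz":0,"gripper":-1}
  ]
}}

```text
clock: 21.45
eef_pos: [427.0, -300.3, 255.3]
tcp_rot: [3.14, 0.001, 1.417]
contact_force: [0.3, 0.5, -5.6]
opening: 0.607
```

{"api": "move_arm", "payload": {
  "increments": [
    {"tx":2.5,"ty":-0.05,"tz":0,"rx":0,"ry":0,"rz":0,"gripper":-1},
    {"tx":4.5,"ty":-0.05,"tz":0,"rx":0,"ry":0,"rz":0,"gripper":-1},
    {"tx":4.5,"ty":-0.05,"tz":0,"rx":0,"ry":0,"rz":0,"gripper":-1},
    {"tx":4.5,"ty":-0.05,"tz":0,"rx":0,"ry":0,"rz":0,"gripper":-1},
    {"tx":4.5,"ty":-0.05,"tz":0,"rx":0,"ry":0,"rz":0,"gripper":-1},
    {"tx":4.5,"ty":-0.05,"tz":0,"rx":0,"ry":0,"rz":0,"gripper":-1},
    {"tx":4.5,"ty":-0.05,"tz":0,"rx":0,"ry":0,"rz":0,"gripper":-1},
    {"tx":4.5,"ty":-0.05,"tz":0,"rx":0,"ry":0,"rz":0,"gripper":-1},
    {"tx":4.5,"ty":-0.05,"tz":0,"rx":0,"ry":0,"rz":0,"gripper":-1},
    {"tx":3.0,"ty":-0.05,"tz":0,"rx":0,"ry":0,"rz":0,"gripper":-1},
    {"tx":1.6,"ty":-0.05,"tz":0,"rx":0,"ry":0,"rz":0,"gripper":-1},
    {"tx":0,"ty":0,"tz":0,"rx":0,"ry":0,"rz":0,"gripper":-1}
  ]
}}

```text
clock: 22.65
eef_pos: [486.4, 127.9, 252.6]
tcp_rot: [-3.139, 0.001, 1.42]
contact_force: [0.3, -0.4, -5.8]
opening: 0.608
```

Run:
```python
from h import *
for i in range(5):
    p,d=r.grab_frame('scene')
s=r.sense();print(s['eef_pos'],s['tcp_rot'],s['contact_force'],s['opening'])
cv2.imwrite('pics/c12.png',cv2.resize(p[90:300,170:370,::-1],None,fx=2.8,fy=2.8))
# expected outline of mould, axis through tcp, foot z
print(r.place_of('mould_flange','scene')[:3]); print(proj('scene',s['eef_pos']-[0,-0.8,13.8]))
```

```text
[486.98615775 125.25073506 254.24556356] [-3.14090968e+00  7.50930345e-04  1.41584979e+00] [-0.09936104 -0.15421426 -6.09538063] 0.6115483530019441
[{'location': [127.3, 255.8], 'confidence': 0.87}, {'location': [184.1, 278.1], 'confidence': 0.85}, {'location': [115.0, 241.2], 'confidence': 0.84}]
(np.float64(184.72155618863906), np.float64(278.895032325343))
```

View pics/c12.png

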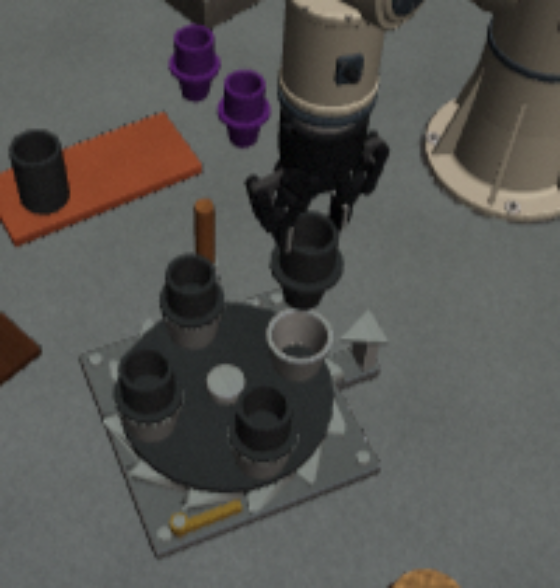

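{"api": "move_arm", "payload": {
  "increments": [
    {"tx":0.2,"ty":0.05,"tz":1,"rx":0,"ry":0,"rz":0,"gripper":-1},
    {"tx":0,"ty":0,"tz":3,"rx":0,"ry":0,"rz":0,"gripper":-1},
    {"tx":0,"ty":0,"tz":2,"rx":0,"ry":0,"rz":0,"gripper":-1},
    {"tx":0,"ty":0,"tz":1.5,"rx":0,"ry":0,"rz":0,"gripper":-1},
    {"tx":0,"ty":0,"tz":1,"rx":0,"ry":0,"rz":0,"gripper":-1},
    {"tx":0,"ty":0,"tz":0.5,"rx":0,"ry":0,"rz":0,"gripper":-1},
    {"tx":0,"ty":0,"tz":0.5,"rx":0,"ry":0,"rz":0,"gripper":-1},
    {"tx":0,"ty":0,"tz":0,"rx":0,"ry":0,"rz":0,"gripper":-1},
    {"tx":0,"ty":0,"tz":0,"rx":0,"ry":0,"rz":0,"gripper":-1}
  ]
}}

```text
clock: 23.85
eef_pos: [488.5, 128.6, 160.2]
tcp_rot: [3.141, -0.0, 1.417]
contact_force: [0.1, 0.2, -6.3]
opening: 0.604
```

Run:
```python
from h import *
for i in range(3):
    p,d=r.grab_frame('scene')
s=r.sense();print(s['eef_pos'],s['tcp_rot'],s['contact_force'],s['opening'])
```

```text
[488.49188276 128.60456153 160.24084211] [ 3.14066286e+00 -4.19072380e-04  1.41720551e+00] [ 0.59450493 -0.68408855 -5.51752995] 0.6059158014677166
```

{"api": "move_arm", "payload": {
  "increments": [
    {"tx":-0.13,"ty":-0.06,"tz":0.5,"rx":0,"ry":0,"rz":0,"gripper":-1},
    {"tx":0,"ty":0,"tz":0.6,"rx":0,"ry":0,"rz":0,"gripper":-1},
    {"tx":0,"ty":0,"tz":0.4,"rx":0,"ry":0,"rz":0,"gripper":-1},
    {"tx":0,"ty":0,"tz":0,"rx":0,"ry":0,"rz":0,"gripper":-1}
  ]
}}

```text
clock: 24.4
eef_pos: [486.7, 127.1, 143.8]
tcp_rot: [-3.14, 0.001, 1.417]
contact_force: [-0.6, 1.3, -6.1]
opening: 0.611
```

{"api": "move_arm", "payload": {
  "increments": [
    {"tx":0,"ty":0,"tz":0.4,"rx":0,"ry":0,"rz":0,"gripper":-1},
    {"tx":0,"ty":0,"tz":0.3,"rx":0,"ry":0,"rz":0,"gripper":-1},
    {"tx":0,"ty":0,"tz":0,"rx":0,"ry":0,"rz":0,"gripper":-1}
  ]
}}

```text
clock: 24.7
eef_pos: [487.0, 127.2, 137.2]
tcp_rot: [-3.141, 0.0, 1.417]
contact_force: [-0.1, -0.2, -5.6]
opening: 0.607
```

{"api": "move_arm", "payload": {
  "increments": [
    {"tx":0,"ty":0,"tz":0.2,"rx":0,"ry":0,"rz":0,"gripper":-1},
    {"tx":0,"ty":0,"tz":0,"rx":0,"ry":0,"rz":0,"gripper":-1}
  ]
}}

```text
clock: 24.9
eef_pos: [487.2, 127.3, 135.5]
tcp_rot: [-3.141, 0.0, 1.417]
contact_force: [-0.2, -0.3, -6.4]
opening: 0.61
```

{"api": "move_arm", "payload": {
  "increments": [
    {"tx":0,"ty":0,"tz":0.15,"rx":0,"ry":0,"rz":0,"gripper":-1},
    {"tx":0,"ty":0,"tz":0,"rx":0,"ry":0,"rz":0,"gripper":-1}
  ]
}}

```text
clock: 25.1
eef_pos: [487.3, 127.3, 134.1]
tcp_rot: [-3.142, 0.0, 1.417]
contact_force: [-0.4, -1.0, -5.4]
opening: 0.605
```

{"api": "move_arm", "payload": {
  "increments": [
    {"tx":0,"ty":0,"tz":0.1,"rx":0,"ry":0,"rz":0,"gripper":-1},
    {"tx":0,"ty":0,"tz":0,"rx":0,"ry":0,"rz":0,"gripper":-1}
  ]
}}

```text
clock: 25.3
eef_pos: [487.4, 127.3, 133.2]
tcp_rot: [3.141, -0.0, 1.417]
contact_force: [1.1, 0.4, -4.6]
opening: 0.61
```

{"api": "move_arm", "payload": {
  "increments": [
    {"tx":0,"ty":0,"tz":0.1,"rx":0,"ry":0,"rz":0,"gripper":-1},
    {"tx":0,"ty":0,"tz":0,"rx":0,"ry":0,"rz":0,"gripper":-1}
  ]
}}

```text
clock: 25.5
eef_pos: [487.6, 127.3, 132.9]
tcp_rot: [3.141, -0.0, 1.417]
contact_force: [-2.2, -1.0, 4.5]
opening: 0.61
```

{"api": "move_arm", "payload": {
  "increments": [
    {"tx":0,"ty":0,"tz":0.1,"rx":0,"ry":0,"rz":0,"gripper":-1},
    {"tx":0,"ty":0,"tz":0,"rx":0,"ry":0,"rz":0,"gripper":-1}
  ]
}}

```text
clock: 25.7
eef_pos: [487.8, 127.3, 132.7]
tcp_rot: [3.141, -0.0, 1.417]
contact_force: [-3.8, -2.9, 13.5]
opening: 0.609
```

{"api": "move_arm", "payload": {
  "increments": [
    {"tx":0,"ty":0,"tz":-0.1,"rx":0,"ry":0,"rz":0,"gripper":-1},
    {"tx":0,"ty":0,"tz":0,"rx":0,"ry":0,"rz":0,"gripper":0.3},
    {"tx":0,"ty":0,"tz":0,"rx":0,"ry":0,"rz":0,"gripper":0.6},
    {"tx":0,"ty":0,"tz":0,"rx":0,"ry":0,"rz":0,"gripper":1},
    {"tx":0,"ty":0,"tz":0,"rx":0,"ry":0,"rz":0,"gripper":1},
    {"tx":0,"ty":0,"tz":0,"rx":0,"ry":0,"rz":0,"gripper":1}
  ]
}}

```text
clock: 26.3
eef_pos: [487.4, 127.3, 132.1]
tcp_rot: [3.142, 0.0, 1.417]
contact_force: [-0.2, 0.3, -0.0]
opening: 0.999
```

{"api": "move_arm", "payload": {
  "increments": [
    {"tx":0,"ty":0,"tz":-0.5,"rx":0,"ry":0,"rz":0,"gripper":1},
    {"tx":0,"ty":0,"tz":-2,"rx":0,"ry":0,"rz":0,"gripper":1},
    {"tx":0,"ty":0,"tz":-4,"rx":0,"ry":0,"rz":0,"gripper":1},
    {"tx":0,"ty":0,"tz":-4,"rx":0,"ry":0,"rz":0,"gripper":1},
    {"tx":0,"ty":0,"tz":-4,"rx":0,"ry":0,"rz":0,"gripper":1},
    {"tx":0,"ty":0,"tz":-3,"rx":0,"ry":0,"rz":0,"gripper":1},
    {"tx":0,"ty":0,"tz":-1,"rx":0,"ry":0,"rz":0,"gripper":1},
    {"tx":0,"ty":0,"tz":0,"rx":0,"ry":0,"rz":0,"gripper":1}
  ]
}}

```text
clock: 27.1
eef_pos: [487.9, 127.5, 318.6]
tcp_rot: [3.139, -0.001, 1.417]
contact_force: [-0.2, 0.1, -0.2]
opening: 1.0
```

```bash
python3 chk.py s13; python3 meas.py | grep -A5 -E "tops|slab" | grep -v rim
python3 - <<'E'
from h import *
a=cv2.imread('pics/s13.png')
cv2.imwrite('pics/c13.png',cv2.resize(a[90:300,140:370],None,fx=2.8,fy=2.8))
p,d=r.grab_frame('top');cv2.imwrite('pics/t13.png',p[:,:,::-1])
for q,z in(('jar',0),('paddle',0),('plain_mould',20)):
  for o in r.place_of(q,'scene')[:1]:print(q,atz('scene',*o['location'],z).round())
E
```

```text
net pocket 0.91 [-82.  13.] 170.9235946872482
top 155 [558.  22. 168.] -101.1
top 157 [487. 128. 168.] 170.1
top 175 [663.  94. 168.] -11.7
top 178 [592. 200. 168.] 79.9
handle 77 [482. -57. 140.] -119.0
27.25 [486.4 127.1 315.5] [ 0.6 -0.  -0.5]
top tops
   (55, array([669.,  77., 169.]), array([667.,  79., 168.]), array([51., 18., 13.]))
   (158, array([561.,  23., 170.]), array([561.,  23., 168.]), array([56., 53., 15.]))
   (123, array([488., 122., 170.]), array([488., 125., 168.]), array([55., 50., 14.]))
top handle
   (13, array([679.,  81., 146.]), array([678.,  81., 146.]), array([14.,  9., 19.]))
--
top slabtop
   (2662, array([ 488., -290.,   20.]), array([ 511., -295.,   21.]), array([286., 147.,  14.]))
top tops
   (184, array([ 586., -291.,  114.]), array([ 586., -291.,  112.]), array([64., 65., 14.]))
scene tops
   (152, array([560.,  25., 169.]), array([559.,  23., 168.]), array([56., 56., 16.]))
   (158, array([488., 129., 169.]), array([487., 128., 167.]), array([57., 56., 14.]))
   (173, array([664.,  95., 169.]), array([664.,  95., 167.]), array([56., 56., 15.]))
   (181, array([592., 200., 169.]), array([591., 200., 168.]), array([55., 56., 16.]))
scene handle
--
scene slabtop
   (1417, array([ 500., -286.,   20.]), array([ 510., -293.,   21.]), array([287., 150.,  14.]))
scene tops
   (134, array([ 585., -291.,  113.]), array([ 585., -293.,  113.]), array([64., 70., 16.]))
jar [577. 437.   0.]
paddle [ 768. -199.    0.]
plain_mould [ 586. -297.   20.]
```

View pics/c13.png

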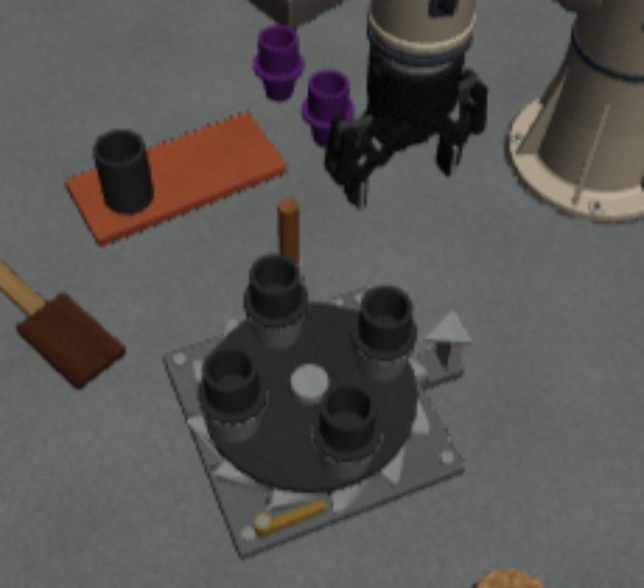

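```bash
python3 -c "
from rig import r
print(r.sign_off())"
```

```text
the job is handed in; nothing more can be done
None
```

I worked the lever with three full strokes to its stop. That brought the empty holder to the pointer. I then lowered the tapered mould into it, let go and handed the job in at about 27 s.

**What the last checks showed:**
- **Mould:** its top measures level with the three fixed moulds (168 mm on the same measure). It met the rim within about 0.1 mm of the expected height, so the collar should lie flat.
- **Lever:** back at its rest angle, with the gripper about 185 mm above the release height and touching nothing.
- **Other things:** the straight mould, jar and paddle measure within network noise of where they started.

**One check disagreed:** the loaded holder measures about 2–3 degrees (0.04–0.05 rad) past the pointer line. The turntable followed the lever right up to the stop. The offset could be error in my estimate of the fixture's heading, or a slight real overshoot. I did not settle which, because the pawl stops the turntable turning back.

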